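# Turn the stage knob until the pointer meets the green rider

## Task

Turn the black knob on the grey dish stage until the red pointer on its sliding carriage points at the middle of the green rider on the white scale (not the yellow one). Move the carriage by the knob only, do not push it or the dish, then let go of the knob.

Things in the scene. Friction and masses are not known exactly. Their poses are not given: they have to be found in the camera images.
- knob: black bar knob, robot side of the fixed grey stage. Origin on its vertical axis, at its underside, 51 mm above the worktop. Skirt 44 mm across, 10 mm high; on it a bar 42 mm long (x), 14 mm wide (y), top 42 mm above origin. Starts within 0.35 rad of square to the scale, turns 1.5 rad either way from square, stays put (0.06 N m). Anticlockwise from above drives carriage to its +y, 50 mm per rad
- carriage: sliding aluminium plate 74 x 74 x 10 mm with an open petri dish (60 mm across, fixed on it, top 51 mm above the worktop), between knob and scale. Origin at the centre of its underside, 26 mm above the worktop; x points from knob to scale, y is its sliding direction (left seen from the knob), z up. The knob drives it by rack and pinion
- pointer (a point): tip of the red pointer (8 mm wide) that stands out from the carriage's far edge towards the white scale, 41 mm above the worktop; axes as the carriage
- mark (a point): middle of the near face of the green rider, a block 22 mm wide along the scale (y) and 24 mm deep, top 48 mm above the worktop, clamped on the white scale rail at the far side of the stage; this point is 41 mm above the worktop, axes as the carriage. A like yellow rider sits on the rail's other half; the pointer may pass either

How it is judged:
By the outcome, as a careful person would: the job done as asked, in the order asked, and still so for the second after the job is handed in, with the robot touching nothing.
It also fails if it takes over 29 s, if anything falls off the work surface, if the arm or the gripper's body presses on something with over 40 N, if the wrist force passes 120 N, or if a joint passes its speed limit or range.

## Robot

A 6-joint arm with a two-finger parallel gripper is mounted at the origin on a cart in front of the work surface, level with it; the furniture and walls round the work are solid. World frame = base frame: x ahead of the robot, y to its left, z up, the work surface at z = 0. Lengths are in m, angles in rad, forces in N, time in s.
With the tool pointing down it reaches from about 0.325 to 1 m from the base axis. Payload 5.1 kg.
Tool frame: the origin (TCP) lies at the very end of the fingers, on their centre line; the grasp point (between the pads) lies 19 mm behind it; z points along the fingers, y is the line along which they close (so a half turn about z gives the same grasp; the last joint's range is limited). The gripper opens to 85 mm and grips with 20 to 120 N. Pads are 22 mm wide; open, the fingers measure 114 mm over their backs; the gripper's body (76 mm by 85 mm) begins 54 mm behind the grasp point. The pads swing forward as they close: fully open they stand 13 mm farther back than shut.
Start: joints at [1.154, 0.124, 1.65, -0, 1.367, -0.083], TCP at [0.213, 0.614, 0.231] pointing down, gripper open.
Joint ranges: [-2.61, 2.61], [-1.02, 2.33], [0.03, 2.71], [-1.35, 4.49], [0.32, 2.68], [-2.91, 2.91]. Speed limits (rad/s): [2.57, 2.57, 3.14, 3.14, 3.14, 3.14].

## Interface

Orientations are given as a rotation vector (axis times angle).
In Python, from station import r gives the robot as it stands.
- The arm moves only by the shell command python3 -m jog 'ROWS' [FORCE]. ROWS is a JSON object of lists of equal length, an entry for each row: "travel": the shift along the tool's x, y, z in units of 150 mm (1.0 is 150 mm), a list of three; "angular": the turn, a rotation vector about the tool's x, y, z in units of 360 degrees (1.0 is 360 degrees), a list of three; "gripper": the opening, from 0 (shut) to 1 (fully open). In form: {"travel": [[dx, dy, dz], ...], "angular": [[ax, ay, az], ...], "gripper": [gripper, ...]}. A call has 1 to 10 rows; each row shifts and turns the commanded pose from where the row before left it, along the tool's axes as they then stand; what a row does not reach is not made up. A row lasts 1/10 s, in which the tool goes at most 50 mm and 8.59 degrees, less where a joint would pass 70% of its speed; a pose out of reach is approached as far as the arm can. A call with a number of a shift or a turn outside -1 to 1 is refused whole. A call with a gripper value outside its range is refused whole. The fingers move at their own pace and stop on an object; FORCE is the grip in N (left out, the last holds). Time passes only in rows, so rows that do not move let the fingers close. It gives the time, the measured TCP pose, the force, the opening and the grip force at its end, in the units of the state.
- r.read_state(): the state, without advancing time (a new reading comes with each control period).
- r.get_image(name): name is "scene" or "top" or "wrist"; returns (picture, depth): 480x640x3 uint8, red, green, blue; 480x640 float32, m along the optical axis (not along the pixel's ray), 0 where there is no reading.
- r.camera_model(name): a dict with "fx", "fy", "cx", "cy" (pixels), "k1" (the pictures are not rectified: a ray, as slopes to the right and down, at radius r is drawn at 1 + k1 r^2 times it, then the intrinsics apply), "camera_from_world" (4x4, takes a point from world to camera coordinates); the wrist camera has in their place "tool_from_camera" (4x4, takes a point from camera to tool coordinates, whose origin is the TCP and whose axes are the flange's). Camera axes: x right, y down, z forward; pixel columns grow to the right and rows downward; lengths in m; the calibration is good to about 2 mm. A picture is of the moment at which its call begins: read the wrist's pose just before it. camera_model takes no time and is no camera call.
- r.job_done(): hands the job in; it is judged then, once.
The state is a dict: "time_s": time; "joint_pos": joint angles; "joint_vel": joint speeds; "joint_efforts": joint torques, N m; "tcp_pos": TCP position; "tool_rot": TCP orientation; "force": force on the tool from outside, world axes, zero at the start; "torque": the same for the moment, N m; "grip_width": finger opening in m; "grip_force": force on a finger pad.
Only numpy, scipy, OpenCV 4.12 (cv2) and the standard library are available. Lean on these libraries where they do the work, as an engineer would, in place of code of your own. Each camera call takes 0.05 s, during which the arm holds its last target. There are 200 camera calls.

## Working session

There is one attempt and no reset: what is moved stays moved. The work goes in short steps, Python scripts to look and compute and a shell command to move; the robot and the scene stay as the last step left them, time stands still between calls to the robot, and variables do not carry over. Pictures are saved under pics/ and viewed, at most 10 in all, crops included, and the job is handed in when it is done.

```bash
mkdir -p pics; ls; python3 - <<'E'
from station import r
import cv2,pickle
d={}
for n in("scene","top"):
    im,de=r.get_image(n); d[n]=(im,de,r.camera_model(n)); cv2.imwrite(f"pics/{n}0.png",im[:,:,::-1])
pickle.dump(d,open("d0.pkl","wb"))
s=r.read_state(); print(s); print(d["top"][2])
E
```

```text
pics
{'time_s': 0.1, 'joint_pos': array([ 1.15439078e+00,  1.24469819e-01,  1.65151332e+00,  2.45452473e-05,
        1.36747554e+00, -8.25990922e-02]), 'joint_vel': array([ 0.00118376, -0.00158868, -0.00437402, -0.00110958,  0.00052904,
        0.00041684]), 'joint_efforts': array([ 2.31513104e-04, -4.24931109e+01, -3.66654074e+01, -1.39827116e-04,
        3.93280468e-03,  2.70214588e-05]), 'tcp_pos': array([0.21277137, 0.6136249 , 0.23017081]), 'tool_rot': array([-5.21838013e-01, -3.09745707e+00,  2.83062621e-03]), 'force': array([-0.36223185,  1.14162408, -0.50854229]), 'torque': array([-0.00511221,  0.00155023, -0.02173724]), 'grip_force': 0.0, 'grip_width': 0.08530998557849455}
{'fx': 561.4985058701037, 'fy': 561.4985058701037, 'cx': 321.4368489385629, 'cy': 231.46504342440164, 'k1': -0.07540423678362966, 'camera_from_world': array([[ 0.15162174, -0.98843216, -0.00356683, -0.24591124],
       [-0.9655237 , -0.14733323, -0.21460874,  0.5975717 ],
       [ 0.21160066,  0.03598321, -0.97669359,  0.79924462],
       [ 0.        ,  0.        ,  0.        ,  1.        ]])}
```

View pics/top0.png

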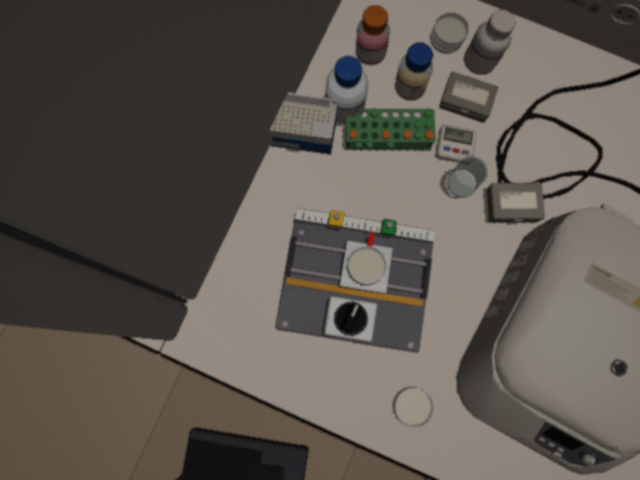

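View pics/scene0.png

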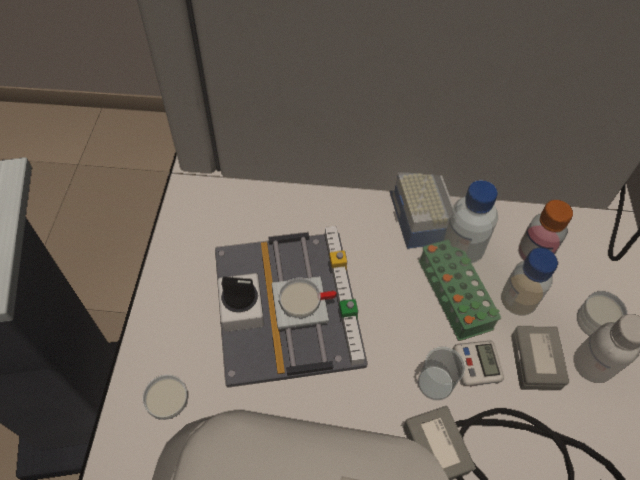

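The top view shows the knob at about (351,319), the red pointer at (371,240), the green rider at (389,227) and the yellow one at (336,218). The pointer has to move right as seen from the knob, so clockwise.

```bash
cat > h.py <<'E'
import numpy as np,cv2
from scipy.spatial.transform import Rotation as R
def ray(m,uv,z,cfw=None):
    K=np.array([[m["fx"],0,m["cx"]],[0,m["fy"],m["cy"]],[0,0,1]])
    p=cv2.undistortPoints(np.array(uv,float).reshape(-1,1,2),K,np.array([m["k1"],0,0,0.]))[:,0]
    T=np.linalg.inv(m["camera_from_world"] if cfw is None else cfw)
    d=np.c_[p,np.ones(len(p))]@T[:3,:3].T; o=T[:3,3]
    return o+d*((z-o[2])/d[:,2])[:,None]
def proj(m,P):
    c=m["camera_from_world"]@np.r_[P,1]; x=c[:2]/c[2]; f=1+m["k1"]*(x@x)
    return x[0]*f*m["fx"]+m["cx"],x[1]*f*m["fy"]+m["cy"]
def mask(im,col):
    h=cv2.cvtColor(im,cv2.COLOR_RGB2HSV)
    lo,hi={"red":((0,150,90),(6,255,255)),"green":((62,170,60),(80,255,255)),"yellow":((20,150,120),(30,255,255)),"black":((0,0,0),(180,255,45))}[col]
    return cv2.inRange(h,lo,hi)
def blobs(mk,roi,amin=15):
    x0,y0,x1,y1=roi; w=np.zeros_like(mk); w[y0:y1,x0:x1]=mk[y0:y1,x0:x1]
    cs,_=cv2.findContours(w,cv2.RETR_EXTERNAL,cv2.CHAIN_APPROX_NONE)
    return sorted([c[:,0] for c in cs if len(c)>4 and cv2.contourArea(c)>=amin],key=lambda c:-cv2.contourArea(c))
E
python3 - <<'E'
import pickle; from h import *
d=pickle.load(open("d0.pkl","rb"))
rois={"top":(275,200,445,355),"scene":(210,225,370,385)}
out=[]
for n in("top","scene"):
    im,de,m=d[n]; print(n,"tcp px",proj(m,[.213,.614,.231]),"cam",np.linalg.inv(m["camera_from_world"])[:3,3].round(3))
    for c,z in(("red",.041),("green",.048),("yellow",.048),("black",.093)):
        for b in blobs(mask(im,c),rois[n],12)[:2]:
            r_=cv2.minAreaRect(b.astype(np.float32)); 
            print(c,cv2.contourArea(b),np.round(r_[0],1),np.round(r_[1],1),"->",ray(m,[b.mean(0)],z).round(4))
    k=(315,285,395,350) if n=="top" else (205,260,285,335)
    out.append(cv2.resize(im[k[1]:k[3],k[0]:k[2]],(400,375),interpolation=cv2.INTER_CUBIC))
    k=(355,205,435,270) if n=="top" else (295,240,375,325)
    out.append(cv2.resize(im[k[1]:k[3],k[0]:k[2]],(400,375),interpolation=cv2.INTER_CUBIC))
a=np.vstack([np.hstack(out[:2]),np.hstack(out[2:])]);a=cv2.resize(a,(640,600))
cv2.imwrite("pics/crop0.png",a[:,:,::-1])
E
```

```text
top tcp px (np.float64(-300.72263258214434), np.float64(422.261541168445)) cam [ 0.445 -0.184  0.908]
red 50.0 [370.5 239. ] [12.  5.] -> [[ 0.6326 -0.2301  0.041 ]]
green 62.5 [388.3 227. ] [12.  12.7] -> [[ 0.6521 -0.2532  0.048 ]]
yellow 151.0 [335.9 217.8] [13.  13.5] -> [[ 0.6565 -0.1718  0.048 ]]
black 654.0 [350. 318.] [30. 30.] -> [[ 0.5037 -0.2149  0.093 ]]
black 146.0 [424.5 277.9] [ 5.8 38.7] -> [[ 0.5756 -0.314   0.093 ]]
scene tcp px (np.float64(42.01110115963621), np.float64(-97.86094008125826)) cam [ 0.531 -0.629  0.795]
red 69.5 [327.9 294.3] [ 6.1 14.6] -> [[ 0.6314 -0.227   0.041 ]]
yellow 111.5 [337.9 257.3] [12.3 15.4] -> [[ 0.6581 -0.1714  0.048 ]]
black 741.5 [239. 293.] [32. 32.] -> [[ 0.5057 -0.2316  0.093 ]]
black 61.5 [309.1 370.7] [ 2.6 44.4] -> [[ 0.5824 -0.3579  0.093 ]]
```

View pics/crop0.png

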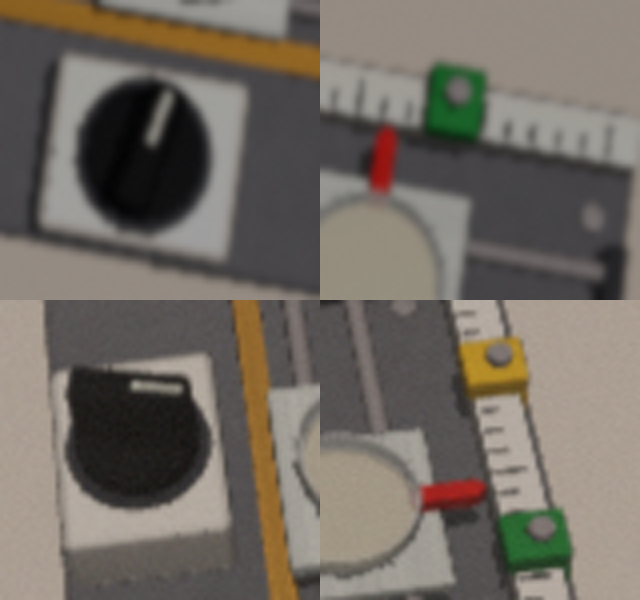

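The crops show the bar's white line in the top view, from (352.8,315.3) to (357.5,304.9), and the skirt centre near (351,318.6). The pointer tip is near (372.3,232.7).

```bash
python3 - <<'E'
import pickle; from h import *
d=pickle.load(open("d0.pkl","rb"))
for n,roi in(("top",(275,270,440,310)),("scene",(255,235,300,380))):
    im,de,m=d[n]
    h=cv2.cvtColor(im,cv2.COLOR_RGB2HSV)
    b=blobs(cv2.inRange(h,(8,110,70),(22,255,255)),roi)[0]
    P=ray(m,b,.016); v=cv2.fitLine(P[:,:2].astype(np.float32),cv2.DIST_L2,0,.01,.01)[:2,0]
    v*=np.sign(v[1]); yaw=np.arctan2(-v[0],v[1]); print(n,"orange yaw",yaw,P.max(0)-P.min(0))
    ex=np.array([np.cos(yaw),np.sin(yaw)]);ey=np.array([-ex[1],ex[0]])
    mg=cv2.morphologyEx(cv2.inRange(h,(58,120,30),(85,255,255)),cv2.MORPH_CLOSE,np.ones((5,5)))
    G=[c for c in blobs(mg,(340,205,440,245) if n=="top" else (320,285,365,325))][0]
    Rd=blobs(mask(im,"red"),(275,200,445,355) if n=="top" else(210,225,370,385))[0]
    g=ray(m,G,.048)[:,:2];p=ray(m,Rd,.041)[:,:2]
    for k,q in(("green",g),("red",p)):
        a,b=q@ex,q@ey; print(k,"x",a.min().round(4),a.max().round(4),"y",b.min().round(4),b.max().round(4),"mid",((b.min()+b.max())/2).round(4))
m=d["top"][2]
print("skirt",ray(m,[(351,318.6)],.061)); P=ray(m,[(352.75,315.3),(357.5,304.9)],.093);print("line",P)
v=P[1]-P[0];print("bar yaw",np.arctan2(v[1],v[0]),np.linalg.norm(v))
# scene crop: 4x / (75->375*.8=300:4)
m=d["scene"][2];f=lambda x,y:(205+x/4,260+(y-300)/4)
P=ray(m,[f(131,386),f(183,387)],.093);v=P[1]-P[0];print("scene line",P,np.arctan2(v[1],v[0]))
print("skirt s",ray(m,[f(139,440)],.061))
from station import r
s=r.read_state();print(R.from_rotvec(s["tool_rot"]).as_matrix().round(3))
w=r.camera_model("wrist");print(w)
E
```

```text
top orange yaw -0.013866501 [0.01390131 0.21994732 0.        ]
green x 0.6459 0.669 y -0.2558 -0.236 mid -0.2459
red x 0.6256 0.646 y -0.2253 -0.217 mid -0.2211
scene orange yaw -0.01268001 [0.01305107 0.22173712 0.        ]
green x 0.6482 0.6702 y -0.2574 -0.2366 mid -0.247
red x 0.6241 0.6459 y -0.2239 -0.214 mid -0.2189
skirt [[ 0.50337043 -0.21654329  0.061     ]]
line [[ 0.50622732 -0.21713045  0.093     ]
 [ 0.52206979 -0.22181696  0.093     ]]
bar yaw -0.28761687229810945 0.01652111482155472
scene line [[ 0.50679232 -0.21542913  0.093     ]
 [ 0.52434386 -0.21863929  0.093     ]] -0.1808995791640252
skirt s [[ 0.50631732 -0.21892449  0.061     ]]
[[-0.945  0.328 -0.001]
 [ 0.328  0.945 -0.002]
 [ 0.    -0.002 -1.   ]]
{'fx': 400.28390846422525, 'fy': 400.28390846422525, 'cx': 323.9060559671214, 'cy': 239.0787894888211, 'k1': -0.05728401018053957, 'tool_from_camera': array([[-1.97792022e-04, -9.61763884e-01, -2.73879886e-01,
         6.96276580e-02],
       [ 9.99999978e-01, -1.71909545e-04, -1.18503140e-04,
         3.41459298e-04],
       [ 6.68894734e-05, -2.73879903e-01,  9.61763897e-01,
        -1.42001182e-01],
       [ 0.00000000e+00,  0.00000000e+00,  0.00000000e+00,
         1.00000000e+00]])}
```

```bash
python3 - <<'E'
import pickle; from h import *
d=pickle.load(open("d0.pkl","rb"))
for n in("top","scene"):
    im,de,m=d[n]; T=np.linalg.inv(m["camera_from_world"])
    K=np.array([[m["fx"],0,m["cx"]],[0,m["fy"],m["cy"]],[0,0,1]])
    vv,uu=np.mgrid[0:480:60,0:640:64]; uv=np.c_[uu.ravel(),vv.ravel()]
    p=cv2.undistortPoints(uv.reshape(-1,1,2).astype(float),K,np.array([m["k1"],0,0,0.]))[:,0]
    z=de[uv[:,1],uv[:,0]]
    P=(np.c_[p,np.ones(len(p))]*z[:,None])@T[:3,:3].T+T[:3,3]
    print(n)
    for row in range(8): print(vv[row,0],[tuple(int(t) for t in 100*q) if zz>0 else 0 for q,zz in zip(P[row*10:row*10+10],z[row*10:row*10+10])])
    print("base",proj(m,[0,0,0]),proj(m,[0,0,.3]))
im,_=__import__("station").r.get_image("wrist");cv2.imwrite("pics/w0.png",im[:,:,::-1])
E
```

```text
top
0 [(59, 0, 66), (62, 0, 62), (66, -1, 57), (71, -2, 49), (80, -5, 37), (97, -9, 14), (109, -19, 0), (111, -31, 0), (110, -42, 3), (103, -49, 15)]
60 [(56, 1, 64), (59, 0, 59), (63, 0, 53), (69, -2, 43), (78, -4, 27), (95, -10, 0), (97, -21, 0), (98, -32, 0), (100, -44, 0), (102, -55, 0)]
120 [(54, 1, 62), (56, 1, 56), (60, 0, 48), (65, -1, 36), (75, -3, 16), (80, -12, 7), (83, -22, 3), (87, -33, 0), (88, -44, 0), (90, -56, 0)]
180 [(51, 2, 59), (53, 1, 52), (56, 1, 43), (61, 0, 28), (71, -2, 0), (72, -13, 0), (74, -24, 0), (75, -34, 1), (77, -45, 0), (79, -56, 0)]
240 [(48, 3, 55), (49, 3, 48), (52, 2, 37), (56, 1, 17), (61, -4, 0), (62, -15, 1), (63, -25, 1), (65, -35, 0), (67, -46, 0), (64, -49, 17)]
300 [(44, 4, 52), (45, 4, 43), (46, 3, 29), (49, 3, 0), (51, -6, 0), (52, -16, 1), (54, -26, 1), (56, -37, 0), (55, -43, 13), (56, -50, 18)]
360 [(25, 85, -91), (29, 64, -91), (32, 43, -91), (40, 2, 0), (42, -7, 0), (43, -17, 0), (45, -27, 0), (46, -38, 0), (47, -43, 15), (48, -50, 17)]
420 [(6, 81, -93), (11, 59, -91), (14, 39, -91), (18, 19, -91), (21, 0, -91), (34, -19, 0), (35,
[... 800 characters left out ...]
1, 64, -91), (10, 60, -91), (43, -7, 0), (54, -8, 0), (64, -11, 1), (74, -12, 0), (83, -16, 4), (95, -15, 0), (105, -17, 0)]
300 [(13, -13, 0), (10, 5, -35), (10, 36, -91), (43, -18, 0), (52, -22, 5), (61, -23, 4), (72, -22, 0), (80, -26, 4), (89, -27, 3), (101, -27, 0)]
360 [(3, -11, -24), (11, -7, -36), (33, -26, 0), (42, -27, 0), (51, -30, 1), (60, -31, 1), (69, -32, 0), (77, -35, 3), (87, -35, 0), (96, -37, 1)]
420 [(-9, -12, -54), (3, -12, -60), (33, -35, 0), (42, -36, 0), (51, -43, 16), (59, -39, 0), (67, -40, 0), (75, -43, 3), (84, -44, 0), (93, -45, 0)]
base (np.float64(-73.9426532307815), np.float64(239.4004041235119)) (np.float64(-195.51238001452577), np.float64(105.1720987151821))
```

View pics/w0.png

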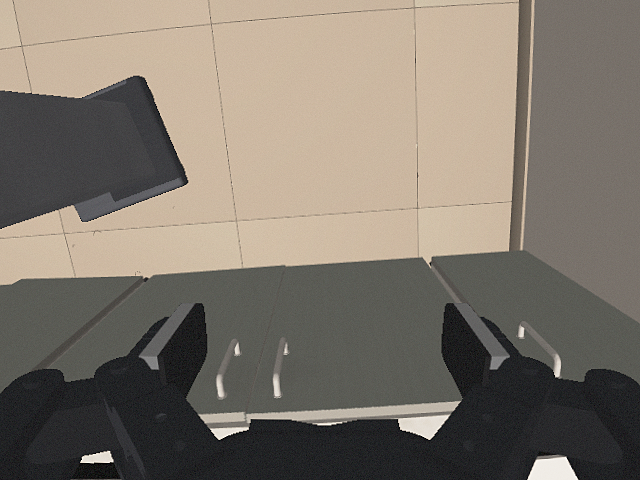

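The wrist view shows the worktop's front edge low in the picture, around row 415, with floor beyond. The grey panel at y≈0.05 stands between the arm and the stage, so I need where its front end is.

```bash
python3 - <<'E'
import pickle; from h import *
d=pickle.load(open("d0.pkl","rb"))
def P(n,uv):
    im,de,m=d[n]; T=np.linalg.inv(m["camera_from_world"]); uv=np.array(uv)
    K=np.array([[m["fx"],0,m["cx"]],[0,m["fy"],m["cy"]],[0,0,1]])
    p=cv2.undistortPoints(uv.reshape(-1,1,2).astype(float),K,np.array([m["k1"],0,0,0.]))[:,0]
    return ((np.c_[p,np.ones(len(p))]*de[uv[:,1],uv[:,0]][:,None])@T[:3,:3].T+T[:3,3]).round(3)
for r_ in(5,60,120,160): print(r_,[(c,*P("scene",[(c,r_)])[0].tolist()) for c in range(140,226,8)])
for r_ in(200,270,310,330): print(r_,[(c,*P("top",[(c,r_)])[0].tolist()) for c in range(0,216,24)])
E
cat > ik.py <<'E'
E
rm ik.py
```

```text
5 [(140, 0.432, 0.05, 0.351), (148, 0.443, 0.047, 0.352), (156, 0.453, 0.046, 0.352), (164, 0.463, 0.04, 0.354), (172, 0.473, 0.039, 0.354), (180, 0.482, 0.039, 0.353), (188, 0.492, 0.041, 0.35), (196, 0.502, 0.03, 0.357), (204, 0.512, 0.026, 0.358), (212, 0.522, 0.023, 0.359), (220, 0.532, 0.022, 0.359)]
60 [(140, 0.207, 1.252, -0.665), (148, 0.239, 1.239, -0.659), (156, 0.436, 0.048, 0.266), (164, 0.447, 0.042, 0.27), (172, 0.458, 0.041, 0.269), (180, 0.469, 0.038, 0.27), (188, 0.479, 0.04, 0.267), (196, 0.49, 0.043, 0.264), (204, 0.501, 0.031, 0.272), (212, 0.512, 0.027, 0.274), (220, 0.522, 0.022, 0.276)]
120 [(140, 0.152, 1.195, -0.915), (148, 0.184, 1.189, -0.914), (156, 0.216, 1.186, -0.916), (164, 0.248, 1.181, -0.917), (172, 0.437, 0.048, 0.153), (180, 0.449, 0.045, 0.154), (188, 0.462, 0.041, 0.156), (196, 0.474, 0.038, 0.157), (204, 0.486, 0.039, 0.154), (212, 0.498, 0.035, 0.156), (220, 0.51, 0.026, 0.162)]
160 [(140, 0.152, 0.976, -0.915), (148, 0.183, 0.968, -0.912), (156, 0.212, 0.972, -0.921), (164, 0.242, 0.967, -0.922), (172, 0.411, 0.108, -0.001), (180, 0.434, 0.04
[... 443 characters left out ...]
38, 0.516), (48, 0.475, 0.037, 0.485), (72, 0.481, 0.037, 0.445), (96, 0.489, 0.044, 0.38), (120, 0.496, 0.035, 0.345), (144, 0.505, 0.028, 0.293), (168, 0.517, 0.024, 0.217), (192, 0.533, 0.019, 0.118)]
310 [(0, 0.439, 0.047, 0.519), (24, 0.441, 0.047, 0.488), (48, 0.444, 0.045, 0.454), (72, 0.448, 0.044, 0.411), (96, 0.452, 0.043, 0.362), (120, 0.457, 0.041, 0.303), (144, 0.463, 0.039, 0.229), (168, 0.471, 0.038, 0.132), (192, 0.482, 0.036, 0.001)]
330 [(0, 0.351, 0.881, -0.916), (24, 0.365, 0.8, -0.916), (48, 0.378, 0.723, -0.924), (72, 0.43, 0.054, 0.38), (96, 0.433, 0.05, 0.333), (120, 0.436, 0.048, 0.271), (144, 0.44, 0.046, 0.192), (168, 0.444, 0.045, 0.087), (192, 0.45, 0.03, 0.002)]
```

```bash
python3 -m jog '{"travel":[[-0.15,-0.25,0],[-0.15,-0.25,0],[-0.15,-0.25,0],[-0.15,-0.25,0],[-0.15,-0.25,0],[-0.15,-0.25,0],[-0.15,-0.25,0],[-0.15,-0.25,0],[-0.15,-0.25,0],[-0.15,-0.25,0]],"angular":[[0,0,0],[0,0,0],[0,0,0],[0,0,0],[0,0,0],[0,0,0],[0,0,0],[0,0,0],[0,0,0],[0,0,0]],"gripper":[1,1,1,1,1,1,1,1,1,1]}'
```

```text
time_s: 1.15
tcp_pos: [0.3024, 0.1845, 0.2311]
tool_rot: [0.52, 3.098, 0.0]
force: [0.9, -0.1, 0.7]
grip_width: 0.0858
grip_force: 0.0
```

```bash
python3 -m jog '{"travel":[[-0.15,-0.25,0],[-0.15,-0.25,0],[-0.15,-0.25,0],[-0.15,-0.25,0],[-0.15,-0.25,0],[-0.28,-0.165,0],[-0.28,-0.165,0],[-0.28,-0.165,0],[-0.28,-0.165,0],[-0.28,-0.165,0]],"angular":[[0,0,0],[0,0,0],[0,0,0],[0,0,0],[0,0,0],[0,0,0],[0,0,0],[0,0,0],[0,0,0],[0,0,0]],"gripper":[1,1,1,1,1,1,1,1,1,1]}' && python3 -m jog '{"travel":[[0,0,0],[0,0,0]],"angular":[[0,0,-0.016],[0,0,0]],"gripper":[1,1]}' && python3 - <<'E'
from station import r
import cv2,pickle
s=r.read_state(); im,de=r.get_image("wrist"); pickle.dump((s,im,de,r.camera_model("wrist")),open("w1.pkl","wb"))
cv2.imwrite("pics/w1.png",im[:,:,::-1]); print(s["tcp_pos"],s["tool_rot"],s["joint_pos"].round(2))
E
```

```text
time_s: 2.15
tcp_pos: [0.5063, -0.2154, 0.2307]
tool_rot: [-0.523, -3.097, -0.001]
force: [-0.9, 0.8, 1.3]
grip_width: 0.0855
grip_force: 0.0
time_s: 2.35
tcp_pos: [0.5055, -0.2145, 0.2298]
tool_rot: [-0.367, -3.117, -0.002]
force: [0.2, -0.3, 0.2]
grip_width: 0.0854
grip_force: 0.0
[ 0.50551941 -0.21446203  0.22980206] [-3.67418625e-01 -3.11717319e+00 -1.89415973e-03] [-0.5  -0.1   1.88  0.    1.37 -1.84]
```

View pics/w1.png

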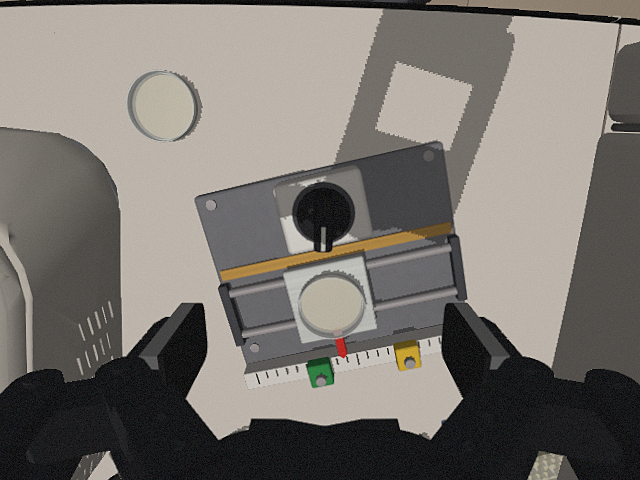

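The wrist view shows the knob at (323,212) with its white line vertical at (323,238), the pointer tip at (344,356) and the green rider at (320,372). The bar is already aligned with the tool x axis.

```bash
cat > wm.py <<'E'
import sys,pickle; from h import *
def run(f):
    s,im,de,m=pickle.load(open(f,"rb"))
    T=np.eye(4);T[:3,:3]=R.from_rotvec(s["tool_rot"]).as_matrix();T[:3,3]=s["tcp_pos"]
    C=np.linalg.inv(T@m["tool_from_camera"]); h=cv2.cvtColor(im,cv2.COLOR_RGB2HSV)
    b=blobs(cv2.inRange(h,(8,110,70),(22,255,255)),(210,150,480,300))[0]
    P=ray(m,b,.016,C); v=cv2.fitLine(P[:,:2].astype(np.float32),cv2.DIST_L2,0,.01,.01)[:2,0];v*=np.sign(v[1])
    yaw=np.arctan2(-v[0],v[1]); ex=np.array([np.cos(yaw),np.sin(yaw)]);ey=np.array([-ex[1],ex[0]])
    mg=cv2.morphologyEx(cv2.inRange(h,(55,110,30),(85,255,255)),cv2.MORPH_CLOSE,np.ones((7,7)))
    G=blobs(mg,(200,300,440,410))[0]; Rd=blobs(mask(im,"red"),(200,300,440,410))[0]
    print("yaw",yaw)
    for k,q,z in(("green",G,.048),("red",Rd,.041)):
        q=ray(m,q,z,C)[:,:2];a,b=q@ex,q@ey; print(k,"x",a.min().round(4),a.max().round(4),"y",b.min().round(4),b.max().round(4),"mid",((b.min()+b.max())/2).round(4))
        if k=="red": 
            t=b[a>a.max()-.004]; print(" tip mid y",((t.min()+t.max())/2).round(4))
        else:
            for lo in(.0,.006,.012,.018):
                t=b[(a>=a.min()+lo)&(a<a.min()+lo+.006)]; print(" slab",lo,t.min().round(4),t.max().round(4))
    return s,im,m,C,yaw
if __name__=="__main__":
    s,im,m,C,yaw=run(sys.argv[1])
    k=blobs(cv2.inRange(cv2.cvtColor(im,cv2.COLOR_RGB2HSV),(0,0,0),(180,255,50)),(285,175,365,260))[0]
    (c,rd)=cv2.minEnclosingCircle(k.astype(np.float32)); print("knob",c,rd, ray(m,[(323,211)],.061,C), ray(m,[(323,228),(323,249)],.093,C))
    x=im[300:400,270:400];x=cv2.resize(x,None,fx=4,fy=4,interpolation=cv2.INTER_CUBIC)
    y=cv2.resize(im[175:260,285:365],(376,400),interpolation=cv2.INTER_CUBIC)
    cv2.imwrite(sys.argv[2],np.hstack([x,y])[:,:800,::-1])
E
python3 wm.py w1.pkl pics/w1c.png
```

```text
yaw -0.013879614
green x 0.6403 0.6699 y -0.2546 -0.232 mid -0.2433
 slab 0.0 -0.254 -0.2327
 slab 0.006 -0.2545 -0.2327
 slab 0.012 -0.2546 -0.2327
 slab 0.018 -0.2545 -0.232
red x 0.6284 0.6486 y -0.2237 -0.2156 mid -0.2196
 tip mid y -0.2198
knob (323.0, 216.7536163330078) 34.76811218261719 [[ 0.50088934 -0.21361495  0.061     ]] [[ 0.50655568 -0.2149265   0.093     ]
 [ 0.52190658 -0.21860943  0.093     ]]
```

View pics/w1c.png

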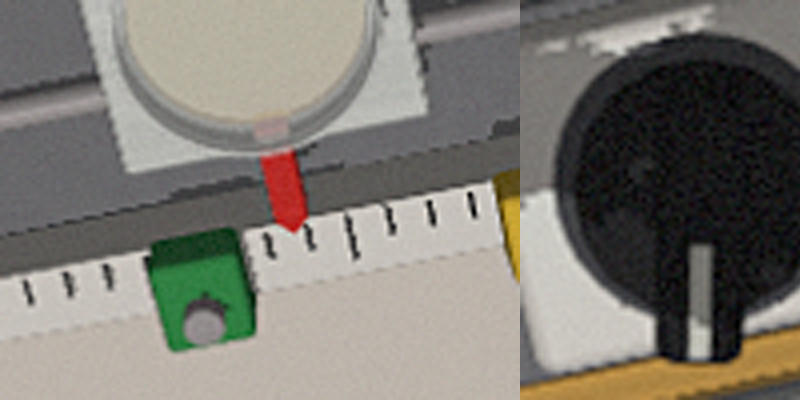

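The pointer must go about 24 mm towards −y, which is roughly 0.48 rad clockwise. Next I descend and grip.

```bash
python3 -m jog '{"travel":[[0.011,-0.009,0.27],[0,0,0.27],[0,0,0.27],[0,0,0.18],[0,0,0.1],[0,0,0]],"angular":[[0,0,0],[0,0,0],[0,0,0],[0,0,0],[0,0,0],[0,0,0]],"gripper":[1,1,1,1,1,1]}' 30 && python3 -m jog '{"travel":[[0,0,0],[0,0,0],[0,0,0],[0,0,0],[0,0,0],[0,0,0],[0,0,0],[0,0,0]],"angular":[[0,0,0],[0,0,0],[0,0,0],[0,0,0],[0,0,0],[0,0,0],[0,0,0],[0,0,0]],"gripper":[0,0,0,0,0,0,0,0]}' 30
```

```text
time_s: 3.0
tcp_pos: [0.5019, -0.2132, 0.0661]
tool_rot: [-0.365, -3.117, -0.002]
force: [-1.1, 0.6, 0.3]
grip_width: 0.0853
grip_force: 0.0
time_s: 3.8
tcp_pos: [0.5039, -0.2147, 0.0687]
tool_rot: [0.366, 3.12, -0.0]
force: [-1.7, 0.6, 5.3]
grip_width: 0.0136
grip_force: 32.4
```

```bash
python3 -m jog '{"travel":[[0,0,0],[0,0,0],[0,0,0],[0,0,0],[0,0,0],[0,0,0],[0,0,0],[0,0,0],[0,0,0],[0,0,0]],"angular":[[0,0,0.01],[0,0,0.01],[0,0,0.01],[0,0,0.01],[0,0,0.01],[0,0,0.01],[0,0,0.01],[0,0,0.005],[0,0,0],[0,0,0]],"gripper":[0,0,0,0,0,0,0,0,0,0]}' 30
cat > look.py <<'E'
import sys,pickle; from h import *; from station import r
yaw=-.0138;ex=np.array([np.cos(yaw),np.sin(yaw)]);ey=np.array([-ex[1],ex[0]]);out=[]
for n in("top","scene"):
    im,de=r.get_image(n);m=r.camera_model(n);h=cv2.cvtColor(im,cv2.COLOR_RGB2HSV)
    mg=cv2.morphologyEx(cv2.inRange(h,(58,120,30),(85,255,255)),cv2.MORPH_CLOSE,np.ones((5,5)))
    for k,mm,z,roi in(("green",mg,.048,(340,205,440,245) if n=="top" else (320,285,365,325)),("red",mask(im,"red"),.041,(275,200,445,355) if n=="top" else(210,225,370,385))):
        for b in blobs(mm,roi,8)[:1]:
            q=ray(m,b,z)[:,:2];a,b=q@ex,q@ey;print(n,k,"x",a.min().round(4),a.max().round(4),"y",b.min().round(4),b.max().round(4),"mid",((b.min()+b.max())/2).round(4))
    k=(340,200,440,275) if n=="top" else (280,260,380,335)
    out.append(cv2.resize(im[k[1]:k[3],k[0]:k[2]],(400,300),interpolation=cv2.INTER_CUBIC))
cv2.imwrite(sys.argv[1],np.hstack(out)[:,:,::-1])
s=r.read_state();print(s["tcp_pos"],s["tool_rot"],s["torque"],s["time_s"])
E
python3 look.py pics/l1.png
```

```text
time_s: 4.8
tcp_pos: [0.5041, -0.2143, 0.0687]
tool_rot: [1.084, 2.948, 0.001]
force: [-0.5, 2.6, 5.7]
grip_width: 0.0135
grip_force: 32.5
top green x 0.6467 0.669 y -0.2558 -0.2361 mid -0.2459
top red x 0.6249 0.6464 y -0.2484 -0.2395 mid -0.244
scene green x 0.6485 0.6703 y -0.2568 -0.2356 mid -0.2462
scene red x 0.6238 0.6464 y -0.2471 -0.2361 mid -0.2416
[ 0.50411214 -0.21433536  0.06865442] [1.08415064e+00 2.94769373e+00 1.49060837e-03] [ 0.44697892  0.06654027 -0.08419889] 4.9
```

View pics/l1.png

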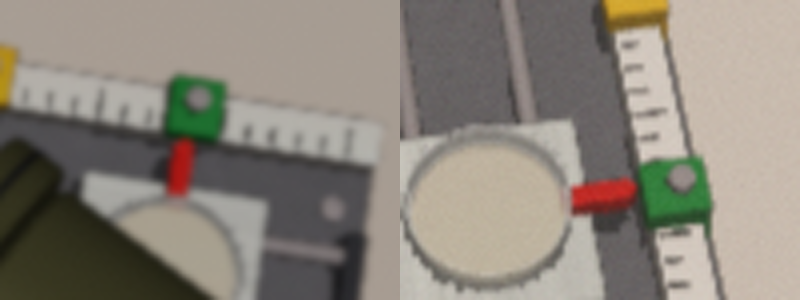

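The view agrees: the pointer tip is close to the rider's middle and 1–2 mm short. I'll add a small turn, let go, rise and check from the wrist.

```bash
python3 -m jog '{"travel":[[0,0,0],[0,0,0],[0,0,0],[0,0,0],[0,0,0],[0,0,0],[0,0,0]],"angular":[[0,0,0.004],[0,0,0],[0,0,0],[0,0,0],[0,0,0],[0,0,0],[0,0,0]],"gripper":[0,0,0,1,1,1,1]}' 30 && python3 -m jog '{"travel":[[0,0,0],[0,0,-0.1],[0,0,-0.27],[0,0,-0.27],[0,0,-0.27],[0,0,-0.18],[0,0,0],[0,0,0]],"angular":[[0,0,0],[0,0,0],[0,0,0],[0,0,-0.02],[0,0,-0.02],[0,0,-0.02],[0,0,-0.01],[0,0,0]],"gripper":[1,1,1,1,1,1,1,1]}' && python3 - <<'E'
from station import r
import pickle
s=r.read_state(); im,de=r.get_image("wrist"); pickle.dump((s,im,de,r.camera_model("wrist")),open("w2.pkl","wb"))
E
python3 wm.py w2.pkl pics/w2c.png; python3 look.py pics/l2.png
```

```text
time_s: 5.6
tcp_pos: [0.5032, -0.2145, 0.0674]
tool_rot: [-1.121, -2.934, -0.0]
force: [0.2, 1.0, 0.1]
grip_width: 0.0711
grip_force: 0.0
time_s: 6.4
tcp_pos: [0.5042, -0.2149, 0.2342]
tool_rot: [0.453, 3.105, -0.002]
force: [0.3, -0.2, -0.3]
grip_width: 0.0854
grip_force: 0.0
yaw -0.014198736
green x 0.6401 0.6689 y -0.254 -0.2318 mid -0.2429
 slab 0.0 -0.2534 -0.2324
 slab 0.006 -0.254 -0.2323
 slab 0.012 -0.254 -0.2322
 slab 0.018 -0.254 -0.2318
red x 0.628 0.6481 y -0.2477 -0.2395 mid -0.2436
 tip mid y -0.2439
knob (323.5, 215.0) 34.07721710205078 [[ 0.50154641 -0.21473123  0.061     ]] [[ 0.50712783 -0.21629662  0.093     ]
 [ 0.52252259 -0.22090407  0.093     ]]
scene green x 0.6485 0.6703 y -0.2564 -0.2356 mid -0.246
scene red x 0.6243 0.6475 y -0.2482 -0.2375 mid -0.2428
[ 0.50305783 -0.2143241   0.23080782] [-4.55277457e-01 -3.10724389e+00 -6.65139074e-04] [ 0.00704401 -0.05127297 -0.02985956] 6.55
```

View pics/w2c.png

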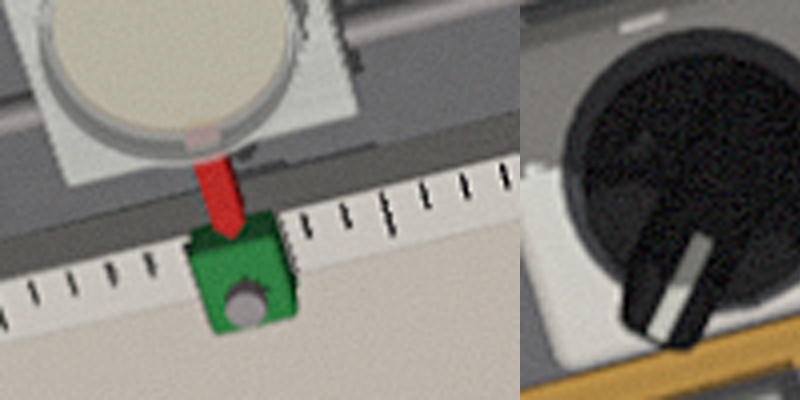

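The crop shows the tip about 1 px left of the middle of the rider's near face, under 1 mm past it. The scene view leans the other way, so I'll look at that.

```bash
python3 - <<'E'
from h import *; from station import r; import pickle
im,_=r.get_image("scene");m=r.camera_model("scene")
x=cv2.resize(im[270:325,310:365],(600,600),interpolation=cv2.INTER_CUBIC)
# predicted near-face outline if mark at ey=-0.243+d: draw mid candidates on crop
s,w,_,mw=pickle.load(open("w2.pkl","rb"))
cv2.imwrite("pics/s3.png",x[:,:,::-1])
for y in(-.254,-.243,-.232):
    yaw=-.014;ex=np.array([np.cos(yaw),np.sin(yaw)]);ey=np.array([-ex[1],ex[0]])
    for z in(.048,.041): 
        P=np.r_[ex*.647+ey*y,z];u,v=proj(m,P);print(y,z,round((u-310)*600/55),round((v-270)*600/55))
E
```

```text
-0.254 0.048 333 469
-0.254 0.041 330 493
-0.243 0.048 318 394
-0.243 0.041 315 419
-0.232 0.048 303 320
-0.232 0.041 300 345
```

View pics/s3.png

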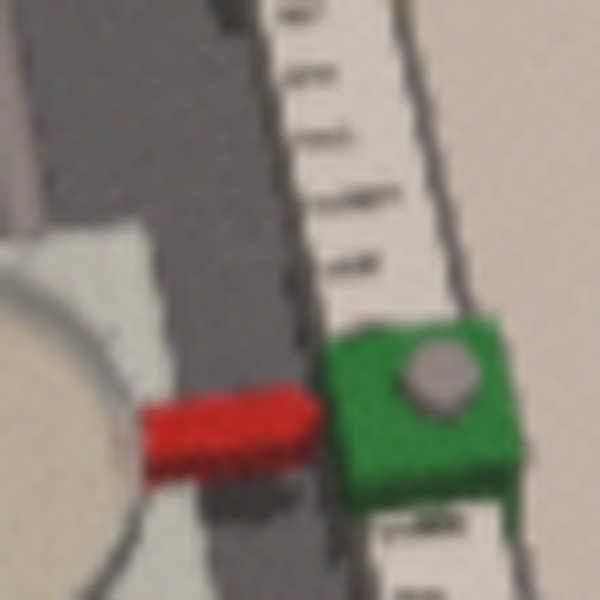

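The scene and wrist views disagree, which looks like parallax from the pointer's thickness. I'll put the wrist camera exactly in the rider's plane so parallax drops out.

```bash
python3 -m jog '{"travel":[[0,0,0],[0,0,0],[0,-0.12,0],[0,-0.12,0],[0.1,0,0.2],[0,0,0],[0,0,0]],"angular":[[0,0,-0.022],[0,0,-0.022],[0,0,0],[0,0,0],[0,0,0],[0,0,0],[0,0,0]],"gripper":[1,1,1,1,1,1,1]}' && python3 - <<'E'
from station import r
import pickle,cv2
s=r.read_state(); im,de=r.get_image("wrist"); pickle.dump((s,im,de,r.camera_model("wrist")),open("w3.pkl","wb"))
cv2.imwrite("pics/w3.png",cv2.resize(im[300:420,264:384],(600,600),interpolation=cv2.INTER_CUBIC)[:,:,::-1])
E
python3 wm.py w3.pkl pics/w3c.png; python3 look.py pics/l3.png
```

```text
time_s: 7.3
tcp_pos: [0.4875, -0.251, 0.2006]
tool_rot: [-0.025, -3.14, -0.002]
force: [-0.2, 0.1, 0.4]
grip_width: 0.0852
grip_force: 0.0
yaw -0.035656527
green x 0.6447 0.6658 y -0.2402 -0.2198 mid -0.23
 slab 0.0 -0.2402 -0.2202
 slab 0.006 -0.2402 -0.2201
 slab 0.012 -0.2401 -0.2199
 slab 0.018 -0.2401 -0.2198
red x 0.6365 0.6552 y -0.2335 -0.2262 mid -0.2299
 tip mid y -0.2297
knob (355.0, 235.5) 25.16455841064453 [[ 0.477013  -0.2509365  0.061    ]] [[ 0.48148397 -0.25096825  0.093     ]
 [ 0.4956187  -0.2512021   0.093     ]]
top green x 0.6467 0.669 y -0.256 -0.2361 mid -0.2461
scene green x 0.6485 0.6703 y -0.2568 -0.2356 mid -0.2462
scene red x 0.624 0.6475 y -0.2483 -0.2375 mid -0.2429
[ 0.48901342 -0.25099699  0.20285313] [ 2.17306783e-02  3.13954562e+00 -1.85641872e-03] [ 0.03218045 -0.00435747  0.02382762] 7.45
```

View pics/w3.png

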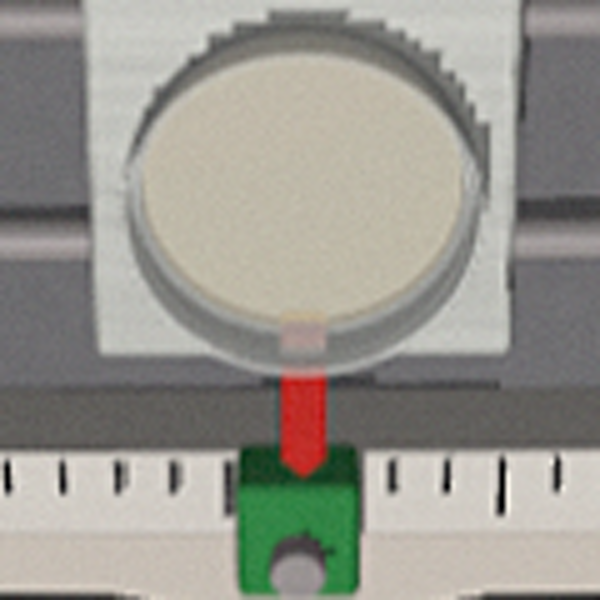

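```bash
python3 - <<'E'
from h import *; import pickle
s,im,_,m=pickle.load(open("w3.pkl","rb"))
f=im.astype(float)
for v in range(376,398,2):
    row=f[v,290:360]; 
    red=np.clip(row[:,0]-row[:,1:].max(1)-20,0,None); g=row[:,1]-row[:,[0,2]].max(1)
    gi=np.where(g>12)[0]
    print(v,"red",(red@np.arange(70)/red.sum()+290).round(2) if red.sum()>150 else None,"green",(gi.min()+290,gi.max()+290,(gi.min()+gi.max())/2+290) if len(gi) else None)
E
```

```text
376 red 324.25 green None
378 red 324.23 green None
380 red 324.25 green None
382 red 324.26 green None
384 red 324.23 green None
386 red 324.23 green None
388 red 324.23 green None
390 red 324.19 green (np.int64(312), np.int64(334), np.float64(323.0))
392 red 324.28 green (np.int64(312), np.int64(335), np.float64(323.5))
394 red 324.18 green (np.int64(312), np.int64(335), np.float64(323.5))
396 red None green (np.int64(311), np.int64(335), np.float64(323.0))
```

The parallax-free view puts the tip 0.85 mm to +y. I'll retrace, grip again and turn the last 0.017 rad clockwise.

```bash
python3 -m jog '{"travel":[[-0.1,0,-0.2],[0,0.12,0],[0,0.12,0],[0,0,0],[0,0,0],[0,0,0],[0,0,0],[0,0,0],[0,0,0],[0,0,0]],"angular":[[0,0,0],[0,0,0],[0,0,0],[0,0,0.019],[0,0,0.019],[0,0,0.019],[0,0,0.019],[0,0,0.019],[0,0,0.019],[0,0,0]],"gripper":[1,1,1,1,1,1,1,1,1,1]}' && python3 -m jog '{"travel":[[0,0,0.27],[0,0,0.27],[0,0,0.27],[0,0,0.18],[0,0,0.1],[0,0,0],[0,0,0]],"angular":[[0,0,0],[0,0,0],[0,0,0],[0,0,0],[0,0,0],[0,0,0],[0,0,0]],"gripper":[1,1,1,1,1,1,1]}' && python3 -m jog '{"travel":[[0,0,0],[0,0,0],[0,0,0],[0,0,0],[0,0,0],[0,0,0],[0,0,0],[0,0,0],[0,0,0],[0,0,0]],"angular":[[0,0,0],[0,0,0],[0,0,0],[0,0,0],[0,0,0],[0,0,0],[0,0,0],[0,0,0.0027],[0,0,0],[0,0,0]],"gripper":[0,0,0,0,0,0,0,0,0,0]}' 30; python3 look.py pics/l4.png
```

```text
time_s: 8.45
tcp_pos: [0.5031, -0.2133, 0.2307]
tool_rot: [-1.119, -2.935, -0.0]
force: [-0.6, -0.3, -0.1]
grip_width: 0.0854
grip_force: 0.0
time_s: 9.15
tcp_pos: [0.5043, -0.2147, 0.0689]
tool_rot: [1.119, 2.934, -0.0]
force: [0.4, 0.4, 0.2]
grip_width: 0.0853
grip_force: 0.0
time_s: 10.15
tcp_pos: [0.504, -0.2143, 0.0683]
tool_rot: [1.146, 2.924, 0.001]
force: [1.7, 4.9, 5.5]
grip_width: 0.0133
grip_force: 33.8
top green x 0.6467 0.669 y -0.2558 -0.2361 mid -0.2459
top red x 0.6252 0.6467 y -0.2502 -0.2416 mid -0.2459
scene green x 0.6485 0.6703 y -0.2564 -0.2356 mid -0.246
scene red x 0.6243 0.6472 y -0.2489 -0.2381 mid -0.2435
[ 0.50401674 -0.21435577  0.06831305] [1.14588551e+00 2.92426622e+00 1.33417899e-03] [ 0.84720358 -0.26124984 -0.04810886] 10.25
```

Now I release, go back up to the same viewpoint and check.

```bash
python3 -m jog '{"travel":[[0,0,0],[0,0,0],[0,0,0],[0,0,0],[0,0,0],[0,0,-0.1],[0,0,-0.27],[0,0,-0.27],[0,0,-0.25],[0,0,0]],"angular":[[0,0,0],[0,0,0],[0,0,0],[0,0,0],[0,0,0],[0,0,0],[0,0,0],[0,0,0],[0,0,0],[0,0,0]],"gripper":[1,1,1,1,1,1,1,1,1,1]}' && python3 -m jog '{"travel":[[0,0,0],[0,0,0],[0,0,0],[0,0,0],[0,0,0],[0,0,0],[0,-0.12,0],[0,-0.12,0],[0.1,0,0],[0,0,0]],"angular":[[0,0,-0.02],[0,0,-0.02],[0,0,-0.02],[0,0,-0.02],[0,0,-0.02],[0,0,-0.0167],[0,0,0],[0,0,0],[0,0,0],[0,0,0]],"gripper":[1,1,1,1,1,1,1,1,1,1]}' && python3 - <<'E'
from station import r
from h import *
s=r.read_state();im,_=r.get_image("wrist");print(s["tcp_pos"],s["tool_rot"],s["time_s"])
f=im.astype(float)
for v in range(374,400,2):
    row=f[v,290:360]; red=np.clip(row[:,0]-row[:,1:].max(1)-20,0,None); g=row[:,1]-row[:,[0,2]].max(1); gi=np.where(g>12)[0]
    print(v,(red@np.arange(70)/red.sum()+290).round(2) if red.sum()>150 else None,(gi.min()+290,gi.max()+290,(gi.min()+gi.max())/2+290) if len(gi) else None)
E
python3 look.py pics/l5.png
```

```text
time_s: 11.25
tcp_pos: [0.507, -0.2165, 0.2102]
tool_rot: [1.14, 2.912, -0.003]
force: [0.7, -0.3, 0.8]
grip_width: 0.085
grip_force: 0.0
time_s: 12.25
tcp_pos: [0.4871, -0.252, 0.2013]
tool_rot: [-0.026, -3.141, 0.0]
force: [0.6, -0.5, -0.4]
grip_width: 0.0855
grip_force: 0.0
[ 0.48706326 -0.25200185  0.20128829] [-2.63870664e-02 -3.14088135e+00  2.41218432e-04] 12.25
374 325.1 None
376 325.19 None
378 325.14 None
380 325.17 None
382 325.18 None
384 325.18 None
386 325.19 None
388 325.17 (np.int64(314), np.int64(335), np.float64(324.5))
390 325.06 (np.int64(314), np.int64(336), np.float64(325.0))
392 325.28 (np.int64(314), np.int64(336), np.float64(325.0))
394 None (np.int64(313), np.int64(337), np.float64(325.0))
396 None (np.int64(313), np.int64(337), np.float64(325.0))
398 None (np.int64(313), np.int64(337), np.float64(325.0))
top green x 0.6467 0.669 y -0.2563 -0.2361 mid -0.2462
scene green x 0.6485 0.6703 y -0.2568 -0.2356 mid -0.2462
scene red x 0.6243 0.6461 y -0.2489 -0.2379 mid -0.2434
[ 0.48823565 -0.25102019  0.20146881] [ 2.29329142e-02  3.14106846e+00 -3.03971353e-04] [-0.02337276 -0.02899053 -0.01660987] 12.4
```

The pointer tip (column 325.2) and the rider's middle (325.0) now agree to within 0.2 mm, and the gripper is clear.

```bash
python3 -c "
from station import r
print(r.job_done())"
```

```text
the job is handed in; nothing more can be done
None
```

I turned the knob clockwise until the red pointer pointed at the middle of the green rider (within about 0.2 mm in the final wrist view; the oblique scene camera read nearer 3 mm, which I put down to parallax), let go of it, and handed the job in at about 12.4 s.

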